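# Clamp a phone in the repair holder

## Robot

A 6-joint arm with a two-finger parallel gripper is mounted at the origin on the work surface. World frame = base frame: x ahead of the robot, y to its left, z up, the work surface at z = 0. Lengths are in m, angles in rad, forces in N, time in s.
With the tool pointing down it reaches from about 0.25 to 0.725 m from the base axis. Payload 4 kg.
Tool frame: the origin (TCP) lies midway between the tips of the shut fingers; the grasp point (between the pads) lies 19 mm behind it (bot.grip_point_offset is the distance from the TCP to the grasp point, in m); z points along the fingers, y is the line along which they close (so a half turn about z gives the same grasp; the last joint's range is limited). The gripper opens to 85 mm and grips with 20 to 120 N. Pads are 22 mm wide; open, the fingers measure 114 mm over their backs; the gripper's body (76 mm by 85 mm) begins 54 mm behind the grasp point. The pads swing forward as they close: fully open they stand 13 mm farther back than shut.
Start: joints at [1.184, 0.241, 0.005, 1.335, 0, 1.571], TCP at [0.189, 0.463, 0.231] pointing down, gripper open.
Joint ranges: [-2.72, 2.72], [-1.05, 1.87], [-1.09, 1.28], [-1.99, 2.15], [-1.42, 1.44], [-3.14, 3.14]. Speed limits (rad/s): [2.79, 2.79, 3.14, 3.14, 3.14, 3.14].

## Interface

Orientations are given as a unit quaternion [x, y, z, w].
In Python, from workcell import bot gives the robot as it stands.
- The arm moves only by the tool step_arm, never from a script. Its argument "targets" is text: rows parted by semicolons, each of 7 numbers parted by spaces: the opening, from -1 (shut) to 1 (fully open), so that 0 is half open, then the shift along the world's x, y, z normalised to -1 to 1, where 1 is 0.5 m, then the turn, a rotation vector about the world's x, y, z normalised to -1 to 1, where 1 is pi/4 rad. In form: gripper x y z wx wy wz; .... A call has 1 to 10 rows; each row is the pose to reach, as a shift and turn from the pose commanded when the call began; what a row does not reach only later rows make up. A row lasts 1/12 s, in which the tool goes at most 41.7 mm and 7.16 degrees, less where a joint would pass 70% of its speed; a pose out of reach is approached as far as the arm can. A call with a number of a shift or a turn outside -1 to 1 is refused whole. A call with a gripper value outside its range is refused whole. The fingers move at their own pace and stop on an object; the grip force is fixed at half the most. Time passes only in rows, so rows that repeat a pose let the fingers close. It gives the time, the measured TCP pose, the force, the opening and the grip force at its end, in the units of the state.
- bot.get_obs(): the state, without advancing time (a new reading comes with each control period).
- bot.camera(name): name is "side" or "top"; returns the picture (420x560x3 uint8, red, green, blue); there is no depth.
- bot.camera_info(name): a dict with "vertical_fov" (degrees; the focal length in pixels is half the picture's height over the tangent of half this angle, whatever the lens; pixels are square), "cx", "cy" (the principal point, pixels), "pose" (4x4, takes a point from camera to world coordinates). Camera axes: x right, y up, looking along -z (the intrinsics and any distortion apply to the point x, -y, -z); pixel columns grow to the right and rows downward; lengths in m; the calibration is good to about 2 mm. A picture is of the moment at which its call begins. camera_info takes no time and is no camera call.
- bot.job_done(): hands the job in; it is judged then, once.
The state is a dict: "clock": time; "joint_pos": joint angles; "joint_vel": joint speeds; "tau": joint torques, N m; "eef_pos": TCP position; "tool_rot": TCP orientation; "ft_force": force on the tool from outside, world axes, zero at the start; "ft_torque": the same for the moment, N m; "grip_width": finger opening in m; "grasp_force": force on a finger pad.
Only numpy, scipy, OpenCV 4.12 (cv2) and the standard library are available. Lean on these libraries where they do the work, as an engineer would, in place of code of your own. Each camera call takes 0.05 s, during which the arm holds its last target. There are 200 camera calls.

## Task

Slide the opened phone along the holder's bed until its end is fully home against the end stop, then push the cam lever through its quarter turn right to its own stop, so that the cam clamps the phone. Push gently: lean on neither the phone nor the lever harder than 25 N. Leave the phone home and clamped, let go, and leave the bottle, the screw tray and the screwdriver alone.

Things in the scene. Friction and masses are not known exactly. Their poses are not given: they have to be found in the camera images.
- holder: Fixed aluminium bed 230 x 145 mm, top at z 15 mm. Origin on the bench under the channel's centre line; x along the channel to the end stop (roughly the robot's left), y to the fence (roughly towards the robot). Bed: x -120 to 110, y -90 to 55. Fence face y 36, top z 25; guide rail face y -38.5, x -100 to -10, top z 22: 2.5 mm play for the phone.
- stop_face (a point): Middle of the face of the rigid dark steel end stop block (60 mm wide, top 26 mm above the bench), on the channel's centre line at holder x = 85 mm; the phone's leading short end butts here.
- phone_center (a point): Centre, half-way up, of the opened phone: loose black slab 148 (x) x 72 x 9 mm, 0.2 kg, boards showing, flat on the bed (z 15 to 24 mm) lengthwise in the channel, 37 to 67 mm short of the stop. Home: leading end touching the stop face, centre 74 mm from it (holder x 11 mm). Pushed along by its free trailing end it slides easily (1 to 2 N) until it meets the stop.
- lever (a joint): Cam lever's turn, rad, clockwise from above. 0 open: handle straight out over holder -y. Hard stop at 1.571: handle along holder -x beside the channel. Starts at 0 to 0.2, where the cam clears the phone; stays where left. Takes about 5 N at 85 mm radius, up to about 12 N in the last third as the cam squeezes the phone against the fence. Must end really on its stop, within 0.025 rad.
- lever_axis (a point): Point on the lever's upright turning axis at mid-height of the handle (44 mm above the bench), at holder x 55, y -54.4 mm. Below it is the steel cam (z 15 to 26 mm); the hub is 18 mm across, its top 57 mm above the bench.
- lever_grip (a point): Middle of the handle's thickness, 85 mm from the lever's axis, 20 mm short of the free end. The handle is a straight level bar 12 x 12 mm, z 38 to 50 mm, reaching 105 mm from the axis, its outer 60 mm sleeved black. Under it are only the bed (15 mm), the guide rail (22 mm) and the bench.
- dropper: Bystander: small clear bottle with white cap, 44 mm across, 100 mm tall, standing; origin at its foot. Leave alone.
- screw_tray: Bystander: white divided tray 90 x 120 x 22 mm; origin under its centre. Leave alone.
- screwdriver: Bystander: screwdriver 160 mm long lying on the bench with a black handle. Leave alone.

How it is judged:
On the way, in this order (a step that is already met when the one before it is completed fails the run):
1. the phone is home against the end stop (x of phone_center in the frame of holder above 0.0095 m and value of joint lever below 0.5 rad), for 0.2 s.
2. the lever is at its end stop (value of joint lever above 1.545 rad), for 0.2 s.
At the end, for the whole second after the job is handed in: The lever is at its end stop (above 1.545 rad of 1.571), the phone lies flat on the bed, home within 1.5 mm of the end stop and pinched by the cam with more than 2 N, at rest; nothing is touched by the robot (value of joint lever above 1.545 rad and x of phone_center in the frame of holder above 0.0095 m and z of phone_center in the frame of holder below 0.0225 m and contact force between lever and phone above 2 N and linear speed of phone below 0.01 m/s).
It fails at once if the robot presses the phone with more than 25 N (contact force between the arm and phone above 25 N).
It fails at once if the lever is pushed with more than 25 N (contact force between the arm and lever above 25 N).
It fails at once if a bystander is moved more than 25 mm (distance of any of dropper, screw_tray, screwdriver from where it was at the start of the episode above 0.025 m).
It also fails if it takes over 64 s, if anything falls off the work surface, if the arm or the gripper's body presses on something with over 40 N, if the wrist force passes 120 N, or if a joint passes its speed limit or range.

## Working session

There is one attempt and no reset: what is moved stays moved. The work goes in short steps, Python scripts to look and compute and a tool call to move; the robot and the scene stay as the last step left them, time stands still between calls to the robot, and variables do not carry over. Pictures are saved under pics/ and viewed, at most 10 in all, crops included, and the job is handed in when it is done.

Besides the shell and the picture viewer there is one more tool, called as name(argument=value, ...) on one line, values as JSON. step_arm: Moves the arm, as the interface text tells. Scaled input: -1 to 1 covers 0.5 m each way for a shift and pi/4 rad each way for a turn. Its arguments: {"type":"object","properties":{"targets":{"type":"string"}},"required":["targets"]}

```bash
mkdir -p pics
python3 - <<'E'
from workcell import bot
import cv2
for n in("top","side"):
    cv2.imwrite(f"pics/{n}0.png",bot.camera(n)[:,:,::-1]); i=bot.camera_info(n); print(n,{k:(v.round(4).tolist() if k=="pose" else v) for k,v in i.items()})
o=bot.get_obs();print(o)
E
```

```text
top {'vertical_fov': 56.86402389238109, 'cx': 285.5232470591099, 'cy': 203.34854483554116, 'pose': [[-0.0986, 0.9671, -0.2347, 0.3834], [-0.9951, -0.096, 0.0225, 0.0001], [-0.0008, 0.2358, 0.9718, 0.9504], [0.0, 0.0, 0.0, 1.0]]}
side {'vertical_fov': 49.96742726739169, 'cx': 282.6361840004652, 'cy': 211.57208950464636, 'pose': [[0.9279, 0.2922, -0.2316, 0.3033], [-0.3723, 0.6945, -0.6156, -0.7817], [-0.0191, 0.6575, 0.7533, 1.031], [0.0, 0.0, 0.0, 1.0]]}
{'clock': 0.1, 'joint_pos': array([ 1.18399380e+00,  2.41341047e-01,  3.86179019e-03,  1.33522099e+00,
       -2.20690501e-05,  1.57082440e+00]), 'joint_vel': array([ 9.98736521e-05, -1.72937854e-03,  1.38142161e-03,  4.47703229e-04,
       -4.19752496e-04,  1.28032043e-03]), 'tau': array([ 5.45968251e-04, -3.73137331e+01,  2.53010273e+01,  1.08490352e-02,
       -5.53383916e-05,  1.87609390e-05]), 'eef_pos': array([0.18840465, 0.4625269 , 0.23050138]), 'tool_rot': array([ 1.92211528e-01,  9.81353057e-01, -9.36336335e-04, -1.72122978e-04]), 'ft_force': array([0.52711807, 0.15259522, 0.51980183]), 'ft_torque': array([-0.0233071 ,  0.01690178, -0.01014868]), 'grasp_force': 0.0, 'grip_width': 0.08511287827779512}
```

View pics/top0.png

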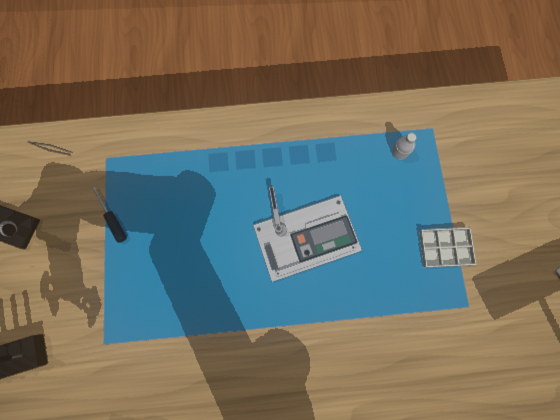

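View pics/side0.png

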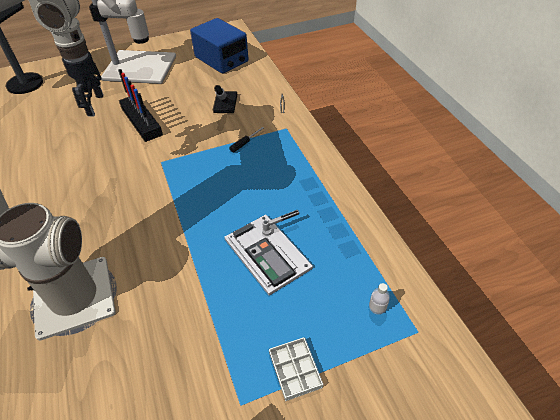

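The top view shows the holder around (306,238), with its end stop at the left (270,257) and the lever hub near (280,229). The handle points up to (272,185). Next I'll enlarge that area.

Run:
```python
import cv2
a=cv2.imread("pics/top0.png")[170:290,240:380]
cv2.imwrite("pics/topc.png",cv2.resize(a,None,fx=5,fy=5,interpolation=cv2.INTER_CUBIC))
a=cv2.imread("pics/side0.png")[200:300,215:325]
cv2.imwrite("pics/sidec.png",cv2.resize(a,None,fx=6,fy=6,interpolation=cv2.INTER_CUBIC))
```

```text
(no output)
```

View pics/topc.png

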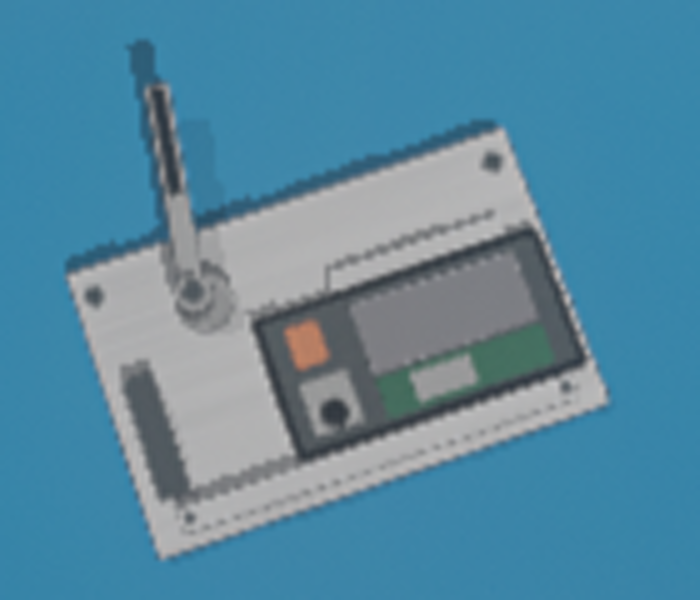

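View pics/sidec.png

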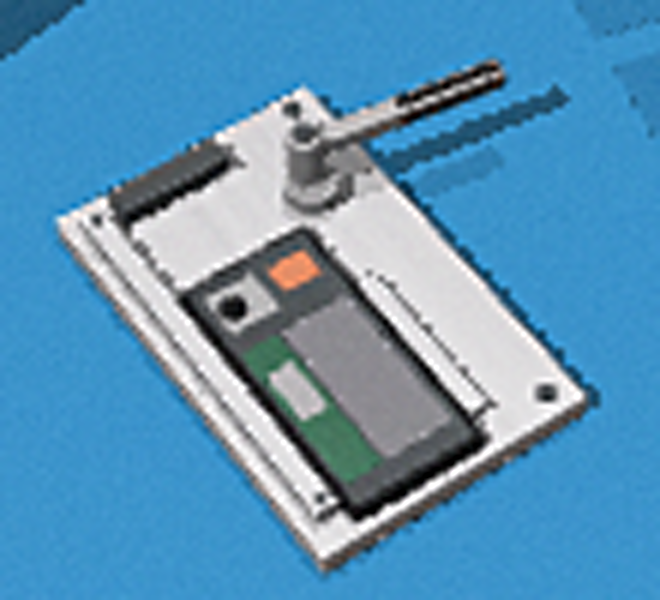

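The crops show these features, in crop pixels:
- **Top crop, bed corners:** (67,270), (505,127), (608,402), (160,558).
- **Top crop, phone corners:** (258,322), (302,460), (583,362), (530,230).
- **Top crop, lever:** hub (193,290), handle tip (158,88).
- **Side crop, bed corners:** (305,90), (592,400), (322,566), (62,220).

Next I'll fit the holder pose, the phone offset and the lever angle to both views.

```bash
cat > fit.py <<'E'
import numpy as np
from workcell import bot
from scipy.optimize import least_squares
I={n:bot.camera_info(n) for n in("top","side")}
def proj(n,p):
    i=I[n];T=np.array(i["pose"]);c=(np.atleast_2d(p)-T[:3,3])@T[:3,:3]
    f=210/np.tan(np.radians(i["vertical_fov"]/2))
    return np.c_[i["cx"]+f*c[:,0]/-c[:,2],i["cy"]-f*c[:,1]/-c[:,2]]
def h2w(q,p):
    p=np.atleast_2d(p);c,s=np.cos(q[2]),np.sin(q[2])
    return np.c_[q[0]+c*p[:,0]-s*p[:,1],q[1]+s*p[:,0]+c*p[:,1],p[:,2]]
def pts(s,th):  # s=phone centre x, th=lever
    lx,ly=55,-54.4
    return np.array([[110,-90,15],[-120,-90,15],[-120,55,15],[110,55,15],
     [s+74,-36,24],[s+74,36,24],[s-74,36,24],[s-74,-36,24],[lx,ly,57],
     [lx-105*np.sin(th),ly-105*np.cos(th),50]])/1e3
E
python3 - <<'E'
from fit import *
t=np.array([(67,270),(505,127),(608,402),(160,558),(258,322),(302,460),(583,362),(530,230),(193,290),(158,88)])
s=np.array([(305,90),(592,400),(322,566),(62,220),(305,230),(185,297),(355,512),(483,435),(304,130),(500,72)])
t=(t+.5)/5-.5+[240,170]; s=(s+.5)/6-.5+[215,200]
def res(v,which="b"):
    w=h2w(v,pts(v[3],v[4]));r=[]
    if which!="s":r.append(proj("top",w)-t)
    if which!="t":r.append(proj("side",w)-s)
    return np.vstack(r).ravel()
for k in "bts":
    r=least_squares(res,[.4,0,1.5,-30,.1],args=(k,),x_scale=[.1,.1,1,10,.1],loss="soft_l1");print(k,r.x.round(4),np.abs(r.fun).max().round(2))
    if k=="b":
        q=r.x;print(r.fun.reshape(-1,2).round(1).tolist());np.save("q.npy",q)
E
```

```text
b [  0.5032  -0.0653   1.8013 -41.4193   0.1548] 2.5
[[0.2, 0.2], [0.4, -0.5], [1.2, -0.5], [0.3, -0.3], [-0.9, -0.2], [0.2, 0.6], [2.2, 0.1], [2.0, -1.2], [0.6, -0.4], [0.3, -1.7], [-0.0, -1.3], [-0.8, -1.0], [-0.3, -1.4], [-1.6, -0.5], [-0.9, -1.6], [-2.5, -0.7], [-0.8, 0.8], [0.3, -0.1], [-0.3, -0.2], [0.1, -1.7]]
t [  0.5026  -0.0639   1.8007 -40.9347   0.157 ] 1.64
s [  0.5037  -0.0686   1.8023 -40.6116   0.173 ] 2.1
```

step_arm(targets="-1 0.34 -0.67 0 0 0 -0.889;-1 0.34 -0.67 0 0 0 -0.889;-1 0.34 -0.67 0 0 0 -0.889;-1 0.34 -0.67 0 0 0 -0.889;-1 0.34 -0.67 0 0 0 -0.889;-1 0.34 -0.67 0 0 0 -0.889;-1 0.34 -0.67 0 0 0 -0.889;-1 0.34 -0.67 0 0 0 -0.889;-1 0.34 -0.67 0 0 0 -0.889;-1 0.34 -0.67 0 0 0 -0.889")

```text
clock: 0.93
eef_pos: [0.3609, 0.1219, 0.2312]
tool_rot: [0.521, 0.853, -0.001, 0.001]
ft_force: [0.3, -0.0, -0.8]
grip_width: -0.0001
grasp_force: 0.0
```

step_arm(targets="-1 0.357 -0.6786 -0.30 0 0 -0.324;-1 0.357 -0.6786 -0.30 0 0 -0.324;-1 0.357 -0.6786 -0.30 0 0 -0.324;-1 0.357 -0.6786 -0.30 0 0 -0.324;-1 0.357 -0.6786 -0.30 0 0 -0.324;-1 0.357 -0.6786 -0.30 0 0 -0.324;-1 0.357 -0.6786 -0.30 0 0 -0.324;-1 0.357 -0.6786 -0.30 0 0 -0.324;-1 0.357 -0.6786 -0.30 0 0 -0.324;-1 0.357 -0.6786 -0.30 0 0 -0.324")

```text
clock: 1.77
eef_pos: [0.5376, -0.2128, 0.0796]
tool_rot: [0.621, 0.784, -0.0, -0.001]
ft_force: [0.4, 0.9, 0.2]
grip_width: -0.0002
grasp_force: 0.0
```

step_arm(targets="-1 0 0 0 0 0 0;-1 0 0 0 0 0 0;-1 0 0 0 0 0 0")

```text
clock: 2.02
eef_pos: [0.5364, -0.2104, 0.0805]
tool_rot: [0.621, 0.784, -0.0, -0.001]
ft_force: [-0.0, 0.8, -0.5]
grip_width: -0.0001
grasp_force: 0.0
```

step_arm(targets="-1 0 0 -0.06 0 0 0;-1 0 0 -0.121 0 0 0;-1 0 0 -0.121 0 0 0;-1 0 0 -0.121 0 0 0")

```text
clock: 2.35
eef_pos: [0.5354, -0.2091, 0.0204]
tool_rot: [0.62, 0.785, -0.001, -0.002]
ft_force: [0.9, -0.6, 0.3]
grip_width: -0.0004
grasp_force: 0.0
```

Run:
```python
from workcell import bot
import cv2,numpy as np
a=bot.camera("top")[170:290,260:400,::-1];b=bot.camera("side")[195:315,215:355,::-1]
cv2.imwrite("pics/c1.png",np.vstack([cv2.resize(x,None,fx=4,fy=2.5*1,interpolation=cv2.INTER_CUBIC) if 0 else cv2.resize(x,(350*1,300),interpolation=cv2.INTER_CUBIC) for x in(a,b)]))
from fit import *
p=bot.get_obs()["eef_pos"];print(p,proj("top",p),proj("side",p))
```

```text
[ 0.53822638 -0.21072528  0.02295373] [[365.89550991 223.37072145]] [[292.16511301 287.94901184]]
```

View pics/c1.png

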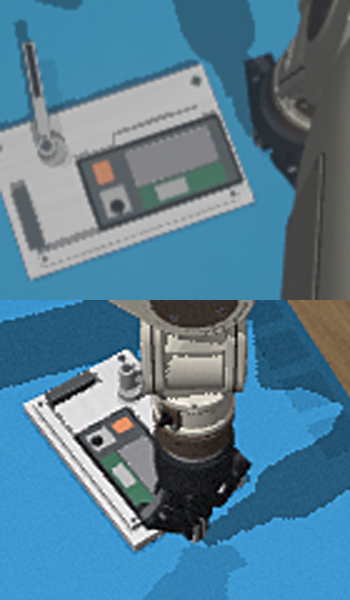

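The side view shows the fingertip beside the phone's trailing end at about (198,535), where I predicted it. Next I'll push along holder +x.

step_arm(targets="-1 -0.0046 0.0195 -0.004 0 0 0;-1 -0.0091 0.0389 -0.004 0 0 0;-1 -0.0114 0.0487 -0.004 0 0 0;-1 -0.0137 0.0584 -0.004 0 0 0;-1 -0.016 0.0681 -0.004 0 0 0;-1 -0.0183 0.0779 -0.004 0 0 0;-1 -0.0206 0.0876 -0.004 0 0 0;-1 -0.0228 0.0974 -0.004 0 0 0;-1 -0.0251 0.1071 -0.004 0 0 0;-1 -0.0274 0.1168 -0.004 0 0 0")

```text
clock: 3.28
eef_pos: [0.5233, -0.1525, 0.0187]
tool_rot: [0.621, 0.784, -0.0, -0.0]
ft_force: [0.4, -2.1, 1.5]
grip_width: -0.0
grasp_force: 0.9
```

step_arm(targets="-1 -0.0014 0.0058 0 0 0 0;-1 -0.0023 0.0097 0 0 0 0;-1 -0.0032 0.0136 0 0 0 0;-1 -0.0037 0.0156 0 0 0 0;-1 -0.0041 0.0175 0 0 0 0;-1 -0.0046 0.0195 0 0 0 0")

```text
clock: 3.78
eef_pos: [0.521, -0.1431, 0.0187]
tool_rot: [0.621, 0.784, -0.0, -0.0]
ft_force: [0.2, -1.6, 0.4]
grip_width: 0.0
grasp_force: 0.7
```

step_arm(targets="-1 -0.0005 0.0019 0 0 0 0;-1 -0.0009 0.0039 0 0 0 0;-1 -0.0014 0.0058 0 0 0 0")

```text
clock: 4.03
eef_pos: [0.5203, -0.1401, 0.0187]
tool_rot: [0.621, 0.784, -0.0, -0.0]
ft_force: [0.7, -1.4, 0.6]
grip_width: 0.0002
grasp_force: 0.6
```

step_arm(targets="-1 -0.0005 0.0019 0 0 0 0;-1 -0.0005 0.0019 0 0 0 0")

```text
clock: 4.2
eef_pos: [0.52, -0.1389, 0.0187]
tool_rot: [0.621, 0.784, 0.0, -0.0]
ft_force: [-0.1, -0.2, -0.5]
grip_width: 0.0
grasp_force: 0.3
```

step_arm(targets="-1 -0.0005 0.0019 0 0 0 0;-1 -0.0005 0.0019 0 0 0 0")

```text
clock: 4.37
eef_pos: [0.5198, -0.1381, 0.0187]
tool_rot: [0.621, 0.784, 0.0, -0.0]
ft_force: [-0.2, -1.3, -1.1]
grip_width: -0.0
grasp_force: 0.3
```

step_arm(targets="-1 -0.0005 0.0019 0 0 0 0;-1 -0.0005 0.0019 0 0 0 0")

```text
clock: 4.53
eef_pos: [0.5195, -0.1371, 0.0187]
tool_rot: [0.621, 0.784, 0.0, -0.0]
ft_force: [0.1, -0.3, -1.0]
grip_width: 0.0001
grasp_force: 0.2
```

step_arm(targets="-1 -0.0005 0.0019 0 0 0 0;-1 -0.0005 0.0019 0 0 0 0")

```text
clock: 4.7
eef_pos: [0.5198, -0.1369, 0.0189]
tool_rot: [0.621, 0.784, -0.0, 0.001]
ft_force: [1.2, -2.4, -0.9]
grip_width: -0.0001
grasp_force: 1.5
```

step_arm(targets="-1 -0.0005 0.0019 0 0 0 0;-1 -0.0005 0.0019 0 0 0 0")

```text
clock: 4.87
eef_pos: [0.5201, -0.1367, 0.0192]
tool_rot: [0.621, 0.784, -0.0, 0.002]
ft_force: [0.9, -4.7, 0.2]
grip_width: -0.0002
grasp_force: 2.6
```

step_arm(targets="-1 -0.0005 0.0019 0 0 0 0;-1 -0.0009 0.0039 0 0 0 0;-1 -0.0009 0.0039 0 0 0 0;-1 -0.0009 0.0039 0 0 0 0")

```text
clock: 5.2
eef_pos: [0.5203, -0.1365, 0.0196]
tool_rot: [0.621, 0.783, -0.002, 0.003]
ft_force: [2.3, -9.5, -0.5]
grip_width: -0.0003
grasp_force: 4.7
```

Run:
```python
from workcell import bot
import cv2,numpy as np
a=bot.camera("top")[170:290,240:380,::-1];b=bot.camera("side")[200:300,215:332,::-1]
cv2.imwrite("pics/c2.png",np.hstack([cv2.resize(x,(400,343),interpolation=cv2.INTER_CUBIC) for x in(a,b)]))
```

```text
(no output)
```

View pics/c2.png

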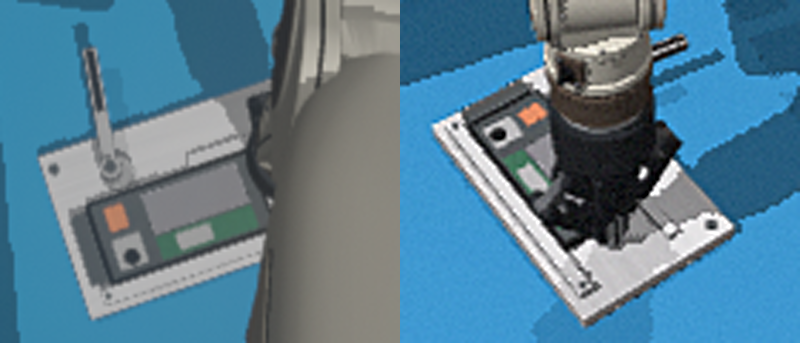

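The phone's leading end is against the stop block at (90,245) in the left panel. The measured contact position is also within 1 mm of the prediction. Next I'll retreat, then go over to the far side of the handle.

step_arm(targets="-1 0.003 -0.012 0 0 0 0;-1 0.0114 -0.0487 0 0 0 0;-1 0.0114 -0.0487 0.08 0 0 0;-1 0.0114 -0.0487 0.16 0 0 0;-1 0.06 0.03 0.16 0 0 -0.05;-1 0.12 0.11 0.16 0 0 -0.1;-1 0.16 0.19 0.16 0 0 -0.15;-1 0.2142 0.26 0.16 0 0 -0.197;-1 0.2142 0.335 0.16 0 0 -0.197;-1 0.2142 0.335 0.16 0 0 -0.197")

```text
clock: 6.13
eef_pos: [0.6266, 0.0405, 0.0982]
tool_rot: [0.677, 0.736, 0.001, -0.002]
ft_force: [0.1, -0.7, 0.1]
grip_width: 0.0
grasp_force: 0.0
```

Run:
```python
from workcell import bot
import cv2,numpy as np
print(bot.get_obs()["eef_pos"],bot.get_obs()["joint_pos"].round(2))
a=bot.camera("top")[170:290,240:380,::-1];b=bot.camera("side")[180:300,200:340,::-1]
cv2.imwrite("pics/c3.png",np.hstack([cv2.resize(x,(400,343),interpolation=cv2.INTER_CUBIC) for x in(a,b)]))
```

```text
[0.62660086 0.04045421 0.09822477] [0.06 0.57 0.15 1.15 0.   1.55]
```

View pics/c3.png

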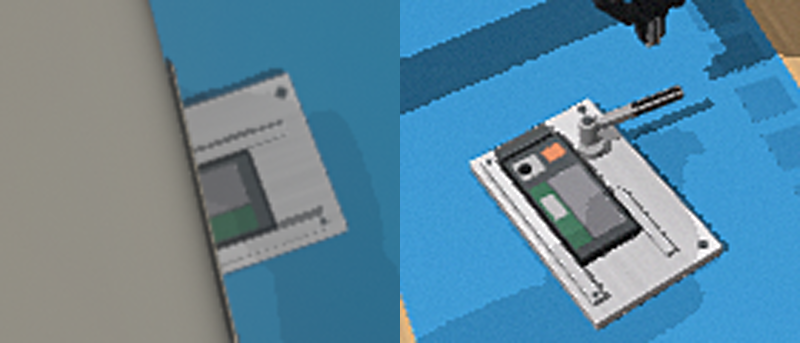

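The side view shows the phone seated at the stop. The gripper is beyond the handle's +x side with the fingertips at (655,40), clear of everything. Next I'll descend and work out the arc rows.

step_arm(targets="-1 0 0 -0.07 0 0 0;-1 0 0 -0.137 0 0 0;-1 0 0 -0.137 0 0 0")

```text
clock: 6.48
eef_pos: [0.6193, 0.0327, 0.0234]
tool_rot: [0.68, 0.733, -0.005, -0.005]
ft_force: [-1.9, -0.4, -2.3]
grip_width: -0.0
grasp_force: 0.0
```

```bash
cat > arc.py <<'E'
from fit import *
q=np.load("q.npy")
def tcp(t,off=17):
    d=np.array([-np.sin(t),-np.cos(t)]);u=np.array([-np.cos(t),np.sin(t)])
    return h2w(q,np.r_[np.array([55,-54.4])+85*d-off*u,30]/1e3)[0,:2]
def rows(ths,p0,t0,off=17):
    for t in ths: print(round(t,3),*((tcp(t,off)-p0)/.5).round(4),0,0,0,round(-(t-t0)/(np.pi/4),3))
E
python3 - <<'E'
from arc import *
print(bot.get_obs()["eef_pos"])
p=np.array([.6263,.0341]);rows([.155],p,.155)
t=.155
for a in(.155,.555,.955,1.255):
    print("from",a); rows(np.arange(a+.05,a+.41,.05),p if a==0 else tcp(a),a)
E
```

```text
[0.61930669 0.03266302 0.02338107]
0.155 0.0015 -0.0202 0 0 0 -0.0
from 0.155
0.205 0.0021 -0.0084 0 0 0 -0.064
0.255 0.0038 -0.0169 0 0 0 -0.127
0.305 0.0051 -0.0255 0 0 0 -0.191
0.355 0.006 -0.0341 0 0 0 -0.255
0.405 0.0064 -0.0428 0 0 0 -0.318
0.455 0.0064 -0.0514 0 0 0 -0.382
0.505 0.0059 -0.0601 0 0 0 -0.446
0.555 0.005 -0.0687 0 0 0 -0.509
from 0.555
0.605 -0.0013 -0.0086 0 0 0 -0.064
0.655 -0.0031 -0.0171 0 0 0 -0.127
0.705 -0.0052 -0.0255 0 0 0 -0.191
0.755 -0.0078 -0.0337 0 0 0 -0.255
0.805 -0.0108 -0.0419 0 0 0 -0.318
0.855 -0.0142 -0.0498 0 0 0 -0.382
0.905 -0.018 -0.0576 0 0 0 -0.446
0.955 -0.0221 -0.0652 0 0 0 -0.509
from 0.955
1.005 -0.0045 -0.0074 0 0 0 -0.064
1.055 -0.0095 -0.0145 0 0 0 -0.127
1.105 -0.0147 -0.0214 0 0 0 -0.191
1.155 -0.0203 -0.028 0 0 0 -0.255
1.205 -0.0262 -0.0344 0 0 0 -0.318
1.255 -0.0325 -0.0404 0 0 0 -0.382
1.305 -0.039 -0.0461 0 0 0 -0.446
1.355 -0.0458 -0.0515 0 0 0 -0.509
from 1.255
1.305 -0.0065 -0.0057 0 0 0 -0.064
1.355 -0.0133 -0.0111 0 0 0 -0.127
1.405 -0.0204 -0.0161 0 0 0 -0.191
1.455 -0.0277 -0.0208 0 0 0 -0.255
1.505 -0.0352 -0.0251 0 0 0 -0.318
1.555 -0.0429 -0.029 0 0 0 -0.382
1.605 -0.0509 -0.0325 0 0 0 -0.446
1.655 -0.059 -0.0356 0 0 0 -0.509
```

step_arm(targets="-1 0 0 0 0 0 0;-1 0 0 0 0 0 0;-1 0.0007 -0.009 0 0 0 0;-1 0.0011 -0.015 0 0 0 0;-1 0.0015 -0.0202 0 0 0 0;-1 0.0015 -0.0202 0 0 0 0")

```text
clock: 6.98
eef_pos: [0.6281, 0.0242, 0.0324]
tool_rot: [0.68, 0.734, 0.002, 0.001]
ft_force: [-1.1, 3.3, 1.4]
grip_width: -0.0
grasp_force: 1.4
```

step_arm(targets="-1 0.0011 -0.0042 0 0 0 -0.032;-1 0.0021 -0.0084 0 0 0 -0.064;-1 0.0021 -0.0084 0 0 0 -0.064")

```text
clock: 7.23
eef_pos: [0.6289, 0.0206, 0.0316]
tool_rot: [0.698, 0.716, 0.002, 0.0]
ft_force: [0.4, 4.6, 3.5]
grip_width: -0.0002
grasp_force: 2.3
```

step_arm(targets="-1 0.0017 -0.0085 0 0 0 -0.064;-1 0.003 -0.0171 0 0 0 -0.127;-1 0.0039 -0.0257 0 0 0 -0.191;-1 0.0043 -0.0344 0 0 0 -0.255;-1 0.0043 -0.043 0 0 0 -0.318;-1 0.0038 -0.0517 0 0 0 -0.382;-1 0.0029 -0.0603 0 0 0 -0.445")

```text
clock: 7.82
eef_pos: [0.6305, -0.0095, 0.0314]
tool_rot: [0.812, 0.584, 0.002, 0.0]
ft_force: [1.8, 4.9, 3.9]
grip_width: -0.0002
grasp_force: 2.7
```

step_arm(targets="-1 -0.0013 -0.0086 0 0 0 -0.064;-1 -0.0031 -0.0171 0 0 0 -0.127;-1 -0.0052 -0.0255 0 0 0 -0.191;-1 -0.0078 -0.0337 0 0 0 -0.255")

```text
clock: 8.15
eef_pos: [0.6268, -0.0265, 0.0314]
tool_rot: [0.866, 0.499, 0.002, 0.0]
ft_force: [1.8, 4.2, 4.0]
grip_width: 0.0001
grasp_force: 2.7
```

step_arm(targets="-1 -0.003 -0.0082 0 0 0 -0.064;-1 -0.0064 -0.0161 0 0 0 -0.127;-1 -0.0102 -0.0239 0 0 0 -0.191;-1 -0.0143 -0.0315 0 0 0 -0.254")

```text
clock: 8.48
eef_pos: [0.6199, -0.0423, 0.0315]
tool_rot: [0.912, 0.411, 0.002, 0.0]
ft_force: [3.6, 4.4, 3.5]
grip_width: -0.0001
grasp_force: 2.7
```

step_arm(targets="-1 -0.0045 -0.0074 0 0 0 -0.064;-1 -0.0095 -0.0145 0 0 0 -0.127;-1 -0.0147 -0.0214 0 0 0 -0.191;-1 -0.0203 -0.028 0 0 0 -0.255;-1 -0.0262 -0.0344 0 0 0 -0.318;-1 -0.0325 -0.0404 0 0 0 -0.382")

```text
clock: 8.98
eef_pos: [0.6047, -0.0625, 0.0315]
tool_rot: [0.963, 0.27, 0.003, 0.0]
ft_force: [5.6, 4.4, 0.6]
grip_width: -0.0002
grasp_force: 3.9
```

step_arm(targets="-1 -0.0065 -0.0057 0 0 0 -0.064;-1 -0.0133 -0.0111 0 0 0 -0.127;-1 -0.0204 -0.0161 0 0 0 -0.191;-1 -0.0204 -0.0161 0 0 0 -0.191")

```text
clock: 9.32
eef_pos: [0.5944, -0.0711, 0.0315]
tool_rot: [0.98, 0.197, 0.003, 0.0]
ft_force: [5.8, 3.8, 1.2]
grip_width: -0.0001
grasp_force: 3.1
```

step_arm(targets="-1 -0.0036 -0.0023 0 0 0 -0.032;-1 -0.0073 -0.0047 0 0 0 -0.064;-1 -0.0111 -0.0068 0 0 0 -0.095;-1 -0.0148 -0.009 0 0 0 -0.127;-1 -0.0148 -0.009 0 0 0 -0.127")

```text
clock: 9.73
eef_pos: [0.5876, -0.0756, 0.0316]
tool_rot: [0.989, 0.148, 0.004, 0.0]
ft_force: [6.1, 3.9, 1.1]
grip_width: -0.0001
grasp_force: 3.4
```

Run:
```python
from arc import *
o=bot.get_obs();print(o["eef_pos"],tcp(1.505),o["joint_pos"].round(2))
u=lambda t:h2w([0,0,q[2]],[-np.cos(t),np.sin(t),0])[0]
print("lag mm",(np.r_[tcp(1.505),0]-o["eef_pos"])@u(1.505)*1e3,"F",o["ft_force"]@u(1.505))
rows(np.arange(1.52,1.66,.015),tcp(1.505),1.505)
print("push unit norm/mm at 1.571",u(1.571)*.002)
```

```text
[ 0.58764122 -0.07563834  0.03155253] [ 0.58465352 -0.07568434] [-0.13  0.57 -0.05  0.95  0.    2.72]
lag mm 2.8709326543556526 F -6.944324658794657
1.52 -0.0023 -0.0012 0 0 0 -0.019
1.535 -0.0046 -0.0024 0 0 0 -0.038
1.55 -0.007 -0.0035 0 0 0 -0.057
1.565 -0.0093 -0.0047 0 0 0 -0.076
1.58 -0.0117 -0.0057 0 0 0 -0.095
1.595 -0.0141 -0.0068 0 0 0 -0.115
1.61 -0.0165 -0.0078 0 0 0 -0.134
1.625 -0.0189 -0.0087 0 0 0 -0.153
1.64 -0.0213 -0.0097 0 0 0 -0.172
1.655 -0.0237 -0.0106 0 0 0 -0.191
push unit norm/mm at 1.571 [-0.00194719 -0.00045655  0.        ]
```

step_arm(targets="-1 -0.0023 -0.0012 0 0 0 -0.019;-1 -0.0046 -0.0024 0 0 0 -0.038;-1 -0.007 -0.0035 0 0 0 -0.057;-1 -0.0093 -0.0047 0 0 0 -0.076;-1 -0.0117 -0.0057 0 0 0 -0.084;-1 -0.0117 -0.0057 0 0 0 -0.084")

```text
clock: 10.23
eef_pos: [0.5822, -0.0785, 0.0316]
tool_rot: [0.993, 0.116, 0.004, 0.0]
ft_force: [7.3, 3.2, -0.2]
grip_width: 0.0001
grasp_force: 3.8
```

step_arm(targets="-1 -0.0019 -0.0005 0 0 0 0;-1 -0.0019 -0.0005 0 0 0 0")

```text
clock: 10.4
eef_pos: [0.5816, -0.0788, 0.0316]
tool_rot: [0.993, 0.116, 0.004, 0.001]
ft_force: [8.5, 3.4, -0.4]
grip_width: -0.0001
grasp_force: 4.2
```

step_arm(targets="-1 -0.0019 -0.0005 0 0 0 0;-1 -0.0019 -0.0005 0 0 0 0")

```text
clock: 10.57
eef_pos: [0.5806, -0.0791, 0.0316]
tool_rot: [0.993, 0.116, 0.004, 0.001]
ft_force: [7.6, 3.1, -0.5]
grip_width: -0.0001
grasp_force: 4.1
```

step_arm(targets="-1 -0.0019 -0.0005 0 0 0 0;-1 -0.0019 -0.0005 0 0 0 0")

```text
clock: 10.73
eef_pos: [0.5796, -0.0794, 0.0316]
tool_rot: [0.993, 0.116, 0.004, 0.001]
ft_force: [7.8, 2.9, -0.6]
grip_width: -0.0002
grasp_force: 4.1
```

step_arm(targets="-1 -0.0019 -0.0005 0 0 0 0;-1 -0.0019 -0.0005 0 0 0 0")

```text
clock: 10.9
eef_pos: [0.5793, -0.0795, 0.0316]
tool_rot: [0.993, 0.116, 0.005, 0.001]
ft_force: [9.1, 3.7, -1.9]
grip_width: -0.0001
grasp_force: 4.8
```

step_arm(targets="-1 -0.0019 -0.0005 0 0 0 0;-1 -0.0019 -0.0005 0 0 0 0")

```text
clock: 11.07
eef_pos: [0.5793, -0.0795, 0.0317]
tool_rot: [0.993, 0.116, 0.006, 0.0]
ft_force: [11.5, 4.8, -3.5]
grip_width: -0.0001
grasp_force: 5.9
```

step_arm(targets="-1 -0.0019 -0.0005 0 0 0 0;-1 -0.0019 -0.0005 0 0 0 0;-1 -0.0019 -0.0005 0 0 0 0;-1 -0.0019 -0.0005 0 0 0 0")

```text
clock: 11.4
eef_pos: [0.5792, -0.0795, 0.0317]
tool_rot: [0.993, 0.116, 0.006, 0.0]
ft_force: [12.6, 4.6, -4.4]
grip_width: -0.0
grasp_force: 6.9
```

Firmly on the stop: the position has not changed while the force rose. Next I'll back straight off along the push line, then rise.

step_arm(targets="-1 0.01 0.0023 0 0 0 0;-1 0.03 0.007 0 0 0 0;-1 0.06 0.014 0 0 0 0;-1 0.06 0.014 0.06 0 0 0;-1 0.06 0.014 0.14 0 0 0;-1 0.06 0.06 0.2 0 0 0;-1 0.06 0.2 0.3 0 0 0;-1 0.06 0.3 0.3 0 0 0;-1 0.06 0.3 0.3 0 0 0;-1 0.06 0.4 0.3 0 0 0")

```text
clock: 12.23
eef_pos: [0.6035, 0.1055, 0.1827]
tool_rot: [0.993, 0.115, 0.002, 0.001]
ft_force: [1.5, -0.6, 0.2]
grip_width: 0.0004
grasp_force: 0.0
```

step_arm(targets="-1 -0.2 0.3 0 0 0 0;-1 -0.2 0.3 0 0 0 0;-1 -0.2 0.3 0 0 0 0;-1 -0.2 0.3 0 0 0 0;-1 -0.2 0.3 0 0 0 0;-1 -0.2 0.3 0 0 0 0;-1 -0.2 0.3 0 0 0 0")

```text
clock: 12.82
eef_pos: [0.5298, 0.1704, 0.1799]
tool_rot: [0.989, 0.147, -0.003, -0.016]
ft_force: [0.7, -0.4, 0.3]
grip_width: 0.0
grasp_force: 0.0
```

Run:
```python
from workcell import bot
import cv2,numpy as np
a=bot.camera("top")[170:290,240:380,::-1];b=bot.camera("side")[180:300,200:340,::-1]
cv2.imwrite("pics/c4.png",np.hstack([cv2.resize(x,(400,343),interpolation=cv2.INTER_CUBIC) for x in(a,b)]))
from fit import *
q=np.load("q.npy")
for n,o,k in(("top",[240,170],0),("side",[200,180],400)):
    print(n,((proj(n,h2w(q,pts(11,1.571)))-o)*2.857+[k,0]).round(0)[[4,5,8,9]].tolist())
```

```text
top [[85.0, 202.0], [112.0, 284.0], [111.0, 163.0], [231.0, 125.0]]
side [[556.0, 128.0], [495.0, 161.0], [586.0, 117.0], [647.0, 191.0]]
```

View pics/c4.png

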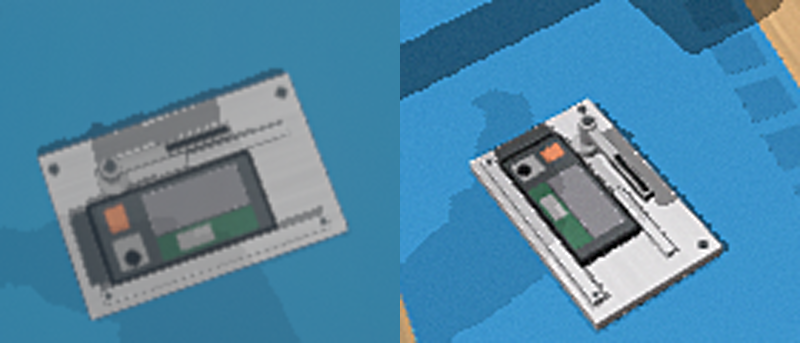

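The handle lies parallel to the channel, with its tip at (230,127) against a prediction of (231,125). The phone is against the stop and the arm is clear, so I'll hand in.

```bash
python3 -c "
from workcell import bot
print(bot.job_done())"
```

```text
the job is handed in; nothing more can be done
None
```

I slid the phone home against the end stop, turned the cam lever to its stop (highest force read on either was about 14 N), let go and handed the job in; the bystanders were not touched, and the hand-in returned no verdict.

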